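Sweep loose tube caps into the catch trough

ROBOT

A 6-joint arm with a two-finger parallel gripper is mounted at the origin on the work surface. World frame = base frame: x ahead of the robot, y to its left, z up, the work surface at z = 0. Lengths are in m, angles in degrees, forces in N, time in s.
With the tool pointing down it reaches from about 0.325 to 0.85 m from the base axis. Payload 4.4 kg.
Tool frame: the origin (TCP) lies between the finger pads; the fingertips stand 14 mm ahead of it and the grasp point (between the pads) lies 5 mm behind it; z points along the fingers, y is the direction in which the jaws open and shut (so a half turn about z gives the same grasp; the last joint's range is limited). The gripper opens to 94 mm and grips with 3 to 60 N. Pads are 16 mm wide; open, the fingers measure 119 mm over their backs; the gripper's body (75 mm by 177 mm) begins 78 mm behind the grasp point.
Start: joints at [59.387, 11.837, 88.321, -0, 79.842, -8.623], TCP at [0.215, 0.533, 0.219] pointing down, gripper open.
Joint ranges: [-156.59, 156.59], [-49.26, 127.26], [12.9, 141.05], [-63.56, 243.56], [4.71, 150.69], [-161.64, 161.64]. Speed limits (degrees/s): [159.86, 159.86, 180, 180, 180, 180].

INTERFACE

Orientations are given as [roll, pitch, yaw] about the fixed x, y, z axes, in that order (R = Rz(yaw) Ry(pitch) Rx(roll)).
In Python, from cell import robot gives the robot as it stands. Calls block until the motion is done:
- robot.move_ptp(position, orientation): joint-space move of the TCP to a pose.
- robot.line_to(position, speed=0.15, rot=None): straight line of the TCP; rot=None keeps the orientation; speed is the mean speed in m/s.
- robot.move_joints(angles): joint-space move.
- robot.open() and robot.grab(): open the fingers fully, or close them until they stop; the grip force is fixed at half the most.
- robot.pause(seconds).
- robot.ik(position, orientation): joint angles nearest the present ones, or None.
- robot.get_image(name): name is "scene" or "top"; returns (picture, depth): 480x640x3 uint8, red, green, blue; 480x640 float32, m along the optical axis (not along the pixel's ray), 0 where there is no reading.
- robot.camera_params(name): a dict with "fx", "fy", "cx", "cy" (pixels), "eye" and "orientation" of the camera in the world. Camera axes: x right, y down, z forward; pixel columns grow to the right and rows downward; lengths in m; the calibration is good to about 2 mm. A picture is of the moment at which its call begins. camera_params takes no time and is no camera call.
A pose or a line that the arm cannot do raises robot.MotionError and nothing moves.
- robot.sign_off(): hands the job in, once; it reports no verdict.
Readings, each from a call of its own:
- robot.read_time_s(): time.
- robot.read_qpos(): joint angles.
- robot.read_qvel(): joint speeds.
- robot.read_joint_efforts(): joint torques, N m.
- robot.read_position(): TCP position.
- robot.read_tool_rot(): TCP orientation.
- robot.read_force(): force on the tool from outside, world axes, zero at the start.
- robot.read_ft_torque(): the same for the moment, N m.
- robot.read_grip_width(): finger opening in m.
Only numpy, scipy, OpenCV 4.12 (cv2) and the standard library are available. Lean on these libraries where they do the work, as an engineer would, in place of code of your own. Each camera call takes 0.05 s, during which the arm holds its last target.

TASK

Sweep all four loose tube caps off the steel deck over its open edge into the sunken grey catch trough beside it, pushing them along the deck with the closed fingers and not lifting any of them. Leave the amber vial standing where it is among them, and do not disturb the tube rack or the specimen jar on the table.

Things in the scene. Friction and masses are not known exactly. Their poses are not given: they have to be found in the camera images.
- station: fixed steel decapping station, turned by up to 0.5 rad. Origin at table level under the deck, z up. Flat deck, top 60 mm above the table, spans x -130 to 130, y -80 to 110 mm in the station's frame. Rails 6 mm thick, 8 mm above the deck, along both x ends and the +y side. The -y edge is open, to the trough. Caps and vial stand one in each of five rows at x -96, -48, 0, 48, 96 (+-4), y -45 to 35 mm, any order
- edge (a point): middle of the deck's open edge, at deck height; axes as the station's. Things pushed along the deck in the -y direction over this straight edge (260 mm long) drop into the trough
- trough (a point): centre of the floor of the grey catch trough along the open edge, 37 mm beyond the edge; axes as the station's. Inside 260 mm along x, 75 mm along y; floor 6 mm above the table (54 mm below the deck); its outer walls, 5 to 6 mm thick, stand 75 mm above the table
- cap_a: loose push-on tube cap of yellow plastic, a solid round plug 18 mm in diameter and 16 mm high, 11 to 19 g, at first standing on the deck. Origin: centre of its underside; z along its axis (up while it stands)
- cap_b: loose push-on tube cap of yellow plastic, a solid round plug 18 mm in diameter and 16 mm high, 11 to 19 g, at first standing on the deck. Origin: centre of its underside; z along its axis (up while it stands)
- cap_c: loose push-on tube cap of yellow plastic, a solid round plug 24 mm in diameter and 14 mm high, 11 to 19 g, at first standing on the deck. Origin: centre of its underside; z along its axis (up while it stands)
- cap_d: loose push-on tube cap of yellow plastic, a solid round plug 24 mm in diameter and 14 mm high, 11 to 19 g, at first standing on the deck. Origin: centre of its underside; z along its axis (up while it stands)
- vial: amber glass vial with an aluminium crimp top, 26 mm in diameter, 58 mm high, about 60 g, standing loose on the deck among the caps; to be left alone. Origin: centre of its underside
- tube_rack: grey-blue rack full of capped tubes, 114 x 88 mm, 103 mm high, loose on the table to the robot's left of the station; to be left alone. Origin: centre of its underside
- jar: white screw-top specimen jar with a grey lid, 62 mm in diameter, 70 mm high, loose on the table to the robot's right of the station; to be left alone. Origin: centre of its underside

How it is judged:
By the outcome, as a careful person would: the job done as asked, in the order asked, and still so for the second after the job is handed in, with the robot touching nothing.
It also fails if it takes over 58 s, if anything falls off the work surface, if the arm or the gripper's body presses on something with over 40 N, if the wrist force passes 120 N, or if a joint passes its speed limit or range.

## Working session

There is one attempt and no reset: what is moved stays moved. The work goes in short steps, each a Python script; the robot and the scene stay as the last script left them, time stands still between calls to the robot, and variables do not carry over. Pictures are saved under pics/ and viewed, and the job is handed in when it is done.

```bash
mkdir -p pics; ls; python3 - <<'E'
from cell import robot
import cv2,numpy as np
for n in("scene","top"):
    im,d=robot.get_image(n); cv2.imwrite(f"pics/{n}0.png",im[...,::-1]); np.savez(f"pics/{n}0.npz",im=im,d=d)
    print(n,robot.camera_params(n))
print(robot.read_time_s(),robot.read_tool_rot(),robot.read_grip_width())
E
```

```text
pics
scene {'fx': 587.1470699665201, 'fy': 587.1470699665201, 'cx': 316.6977866900417, 'cy': 244.5348852269388, 'eye': array([ 1.51124665, -0.32921414,  0.83934039]), 'orientation': array([-127.86620548,   -1.30497628,   71.9329926 ])}
top {'fx': 564.2347968199487, 'fy': 564.2347968199487, 'cx': 307.2897483337689, 'cy': 248.96883583411844, 'eye': array([0.37645517, 0.01813434, 1.40404613]), 'orientation': array([-171.2623925 ,   -0.40684732,  -90.53164569])}
0.1 [-1.79884168e+02 -1.62263230e-02  1.58010076e+02] 0.09375454865570208
```

View pics/top0.png

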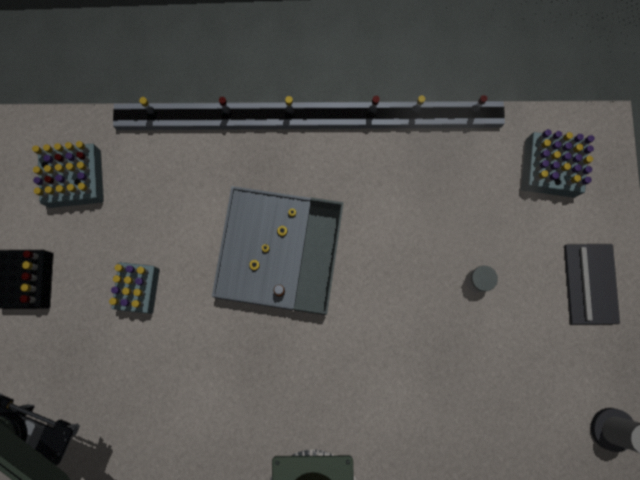

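View pics/scene0.png

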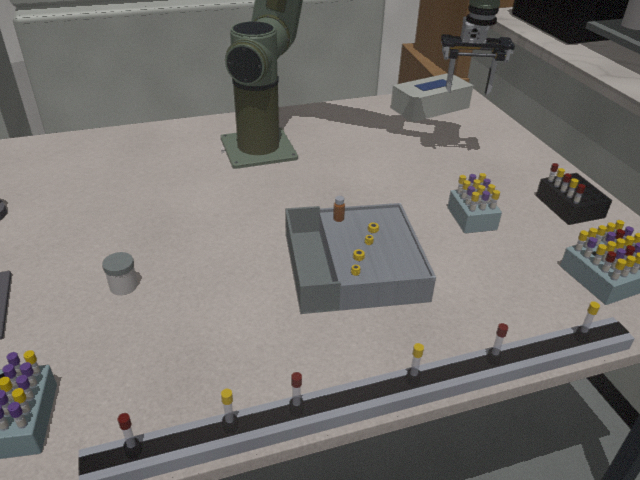

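The top view shows the deck around (265,250), with its open edge running from (310,200) to (297,308) and the trough to the right of it. The four yellow caps are at about (292,212), (282,231), (265,247) and (254,265), and the vial is at (279,291), in the row nearest the robot. The jar is at (482,279) and the rack at (133,288).

```bash
cat > h.py <<'E'
import numpy as np,cv2
from scipy.spatial.transform import Rotation as R
def load(n): 
    z=np.load(f"pics/{n}.npz"); return z['im'],z['d']
def rays(P,uv):
    uv=np.atleast_2d(uv).astype(float)
    r=np.c_[(uv[:,0]-P['cx'])/P['fx'],(uv[:,1]-P['cy'])/P['fy'],np.ones(len(uv))]
    return r@R.from_euler('xyz',P['orientation'],degrees=True).as_matrix().T
def onplane(P,uv,z):
    r=rays(P,uv); return P['eye']+r*((z-P['eye'][2])/r[:,2])[:,None]
def cloud(P,d):
    v,u=np.mgrid[:480,:640]; r=rays(P,np.c_[u.ravel(),v.ravel()])
    return (P['eye']+r*d.ravel()[:,None]).reshape(480,640,3)
E
python3 - <<'E'
from h import *; from cell import robot
for n,box in(("top",(205,180,350,320)),("scene",(275,180,440,315))):
    P=robot.camera_params(n); im,d=load(n+"0"); C=cloud(P,d)
    x0,y0,x1,y1=box; m=np.zeros((480,640),np.uint8); m[y0:y1,x0:x1]=1
    hsv=cv2.cvtColor(im,cv2.COLOR_RGB2HSV)
    dk=((abs(C[...,2]-.060)<.004)&(m>0)).astype(np.uint8)
    print(n,"deck z med",np.median(C[...,2][dk>0]),dk.sum())
    k,l,s,c=cv2.connectedComponentsWithStats(dk); i=1+np.argmax(s[1:,4]); 
    pts=C[l==i][:,:2].astype(np.float32); print("deck rect",cv2.minAreaRect(pts*1000))
    y=((hsv[...,0]>18)&(hsv[...,0]<35)&(hsv[...,1]>130)&(m>0)).astype(np.uint8)
    k,l,s,c=cv2.connectedComponentsWithStats(y)
    for i in range(1,k):
        if s[i,4]>8:
            q=C[l==i]; print("cap",c[i].round(1),s[i],onplane(P,c[i],.074)[0].round(4),"cloud",np.median(q,0).round(4))
    t=((C[...,2]>.095)&(C[...,2]<.14)&(m>0)); print("vial",t.sum(),np.median(C[t],0), np.argwhere(t).mean(0))
    cv2.imwrite(f"pics/{n}z.png",cv2.resize(im[y0:y1,x0:x1,::-1],None,fx=4 if n=='top' else 4,fy=4,interpolation=cv2.INTER_CUBIC))
    tr=((C[...,2]<.02)&(C[...,2]>.002)&(m>0)).astype(np.uint8)
    for nm,lo,hi in(("rim",.064,.09),):
        w=((C[...,2]>lo)&(C[...,2]<hi)&(m>0)); print(nm,w.sum(),cv2.minAreaRect((C[w][:,:2]*1000).astype(np.float32)))
E
```

```text
top deck z med 0.06019179883354153 6938
deck rect ((591.700927734375, 113.20585632324219), (197.5480194091797, 268.6252136230469), 79.1802749633789)
cap [291.6 212.9] [289 209   7   8  31] [0.669  0.0437 0.074 ] cloud [0.6688 0.0451 0.075 ]
cap [281.9 231.3] [278 227   9   9  51] [0.6242 0.0671 0.074 ] cloud [0.6225 0.067  0.0735]
cap [265.1 248.4] [262 245   7   7  32] [0.583  0.1075 0.074 ] cloud [0.5819 0.1075 0.0749]
cap [254. 265.] [250 260   9  10  59] [0.5434 0.1337 0.074 ] cloud [0.5432 0.1334 0.0742]
vial 96 [0.48210455 0.07266715 0.11613757] [289.20833333 278.78125   ]
rim 2114 ((584.4969482421875, 76.66205596923828), (276.3858947753906, 272.5530090332031), 80.7497329711914)
scene deck z med 0.05907786284946598 6274
deck rect ((580.6876220703125, 84.00936126708984), (263.442138671875, 262.1569519042969), 81.5814208984375)
cap [373.  227.7] [368 223  11  10  70] [0.5581 0.1312 0.074 ] cloud [0.5538 0.1329 0.0708]
cap [368.7 239.8] [365 235   8  10  60] [0.5964 0.1053 0.074 ] cloud [0.5928 0.1066 0.0703]
cap [358.4 255.1] [354 250  11  11  84] [0.6392 0.065  0.074 ] cloud [0.6361 0.0666 0.071 ]
cap [355.3 269.9] [351 265   9  10  69] [0.6817 0.0417 0.074 ] cloud [0.6792 0.0424 0.0721]
vial 120 [0.49052482 0.07371419 0.10948983] [202.11666667 339.025     ]
rim 1760 ((585.0306396484375, 78.9839859008789), (277.4785461425781, 279.7164611816406), 80.62074279785156)
```

```bash
ls pics
```

```text
scene0.npz
scene0.png
scenez.png
top0.npz
top0.png
topz.png
```

View pics/topz.png

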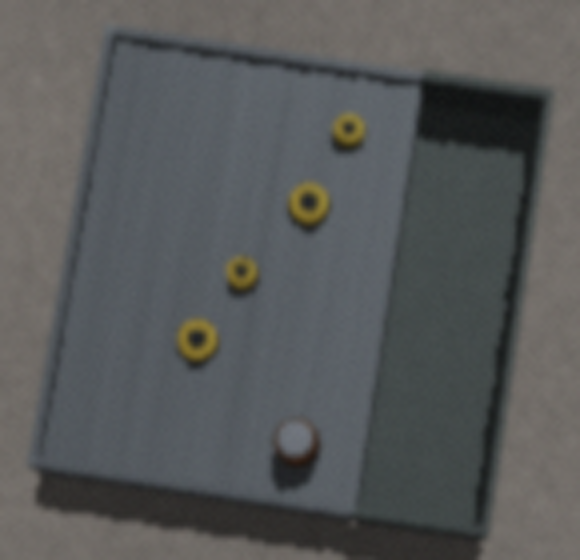

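View pics/scenez.png

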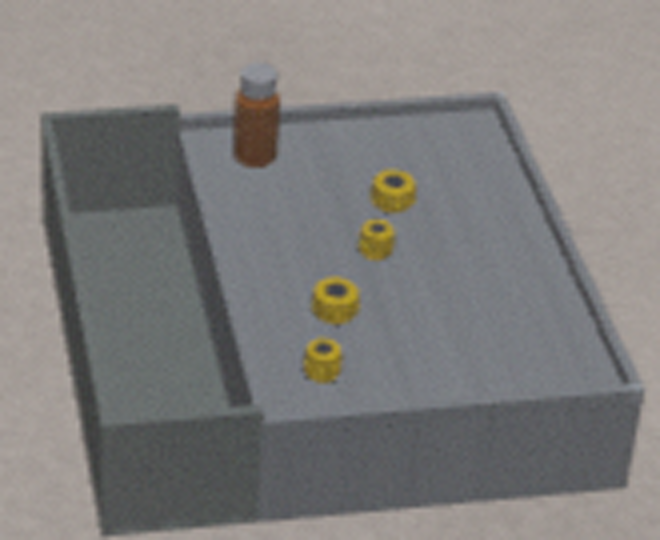

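The top zoom shows the ring caps clearly, with two small and two large alternating. The vial is in the row at station x=-96, so there are no caps between it and the edge. Next I'll work out the station frame from corners and edge ends read off the zooms, plus cap positions in the station frame from both views.

```bash
python3 - <<'E'
from h import *; from cell import robot
T=robot.camera_params("top");S=robot.camera_params("scene")
t=lambda p:np.array(p)/4+[205,180]-.375
s=lambda p:np.array(p)/4+[275,180]-.375
e1=onplane(T,t([[421,85],[355,513]]),.06); e2=onplane(S,s([[250,410],[183,130]]),.06)
for e in(e1,e2):
    v=e[0]-e[1];print("edge",e[:,:2].round(4).tolist(),"len",np.linalg.norm(v),"yaw",np.degrees(np.arctan2(v[1],v[0])))
c1=onplane(T,t([[110,33],[35,468]]),.068);c2=onplane(S,s([[642,385],[500,95]]),.068)
for e in(c1,c2):
    v=e[0]-e[1];print("back rail outer",e[:,:2].round(4).tolist(),np.linalg.norm(v),np.degrees(np.arctan2(v[1],v[0])))
th=np.radians(-9.5)
# caps: top-ring centres
zc=[.076,.074,.076,.074]
a=[onplane(T,t(p),z)[0] for p,z in zip([[348,128],[308,203],[241,271],[197,339]],zc)]
b=[onplane(S,s(p),z)[0] for p,z in zip([[323,347],[336,288],[377,229],[395,179]],zc)]
va=onplane(T,t([295,439]),.118)[0];vb=onplane(S,s([259,72]),.118)[0]
for i,j in zip(a+[va],b+[vb]): print(i[:2].round(4),j[:2].round(4))
E
```

```text
edge [[0.7017, -0.0007], [0.4419, 0.041]] len 0.2631724514900643 yaw -9.1231926602186
edge [[0.6916, -0.0002], [0.4491, 0.045]] len 0.2466727658971978 yaw -10.53923838413546
back rail outer [[0.7336, 0.1883], [0.4696, 0.2296]] 0.2672322605738293 -8.903187963424585
back rail outer [[0.7387, 0.1926], [0.4779, 0.2329]] 0.2639150421834029 -8.761811030022747
[0.6717 0.0436] [0.6737 0.0448]
[0.6264 0.0679] [0.6285 0.0696]
[0.5851 0.1078] [0.5893 0.1085]
[0.5448 0.1339] [0.5467 0.1368]
[0.4814 0.074 ] [0.4861 0.0758]
```

```bash
cat >> h.py <<'E'
th=np.radians(-8.95); X=np.array([np.cos(th),np.sin(th)]); Y=np.array([-np.sin(th),np.cos(th)])
E0=np.array([.571,.0205])
caps=np.array([[.6727,.0442],[.6275,.0688],[.5872,.1081],[.5458,.1353]]); rad=[.009,.012,.009,.012]
rot=[180,0,np.degrees(th)+90]
def w(sx,sy,z): return [*(E0+X*sx+Y*sy),z]   # station axes, from edge middle
def sweep(robot,i,end=-.004,ZL=.079):
    sx,sy=(caps[i]-E0)@X,(caps[i]-E0)@Y
    st=sy+rad[i]+.008+.012
    robot.line_to(w(sx,st,.15),speed=.2)
    robot.line_to(w(sx,st,ZL),speed=.1)
    f0=np.array(robot.read_force())
    robot.line_to(w(sx,end,ZL),speed=.08)
    f1=np.array(robot.read_force())
    robot.line_to(w(sx,end,.15),speed=.15)
    print(i,f0.round(1),f1.round(1),robot.read_time_s())
E
python3 - <<'E'
from h import *; from cell import robot
print([( (c-E0)@X, (c-E0)@Y-.08) for c in caps])
sx,sy=(caps[0]-E0)@X,(caps[0]-E0)@Y
print(robot.ik(w(sx,sy+.03,.22),rot),robot.ik(w(-.05,.2,.079),rot))
robot.grab(); print(robot.read_grip_width())
robot.move_ptp(w(sx,sy+.03,.22),rot)
print(robot.read_position(),robot.read_tool_rot(),robot.read_time_s())
sweep(robot,0)
for n in("scene","top"):
    im,d=robot.get_image(n); cv2.imwrite(f"pics/{n}1.png",cv2.resize(im[170:330,200:450,::-1],None,fx=3,fy=3))
E
```

```text
[(np.float64(0.0967746816543257), np.float64(-0.040766838125076935)), (np.float64(0.048297932060432286), np.float64(-0.023498232251673176)), (np.float64(0.002374606887057175), np.float64(0.009053698643750566)), (np.float64(-0.04275289814618763), np.float64(0.02948182360602926))]
[-1.04702940e+00  2.46370723e+01  7.16735094e+01 -2.54444375e-14
  8.36894183e+01  7.90297060e+00] [ 1.39242831e+01  2.28725554e+01  9.19425288e+01 -2.54444375e-14
  6.51849158e+01  2.28742831e+01]
0.00042940732861950376
[0.67707674 0.07514564 0.22009229] [-1.79995252e+02 -1.93657698e-02  8.11518577e+01] 3.8417
0 [-0.2 -0.6 -0. ] [ 0.5 -0.  -0.3] 6.875
```

View pics/scene1.png

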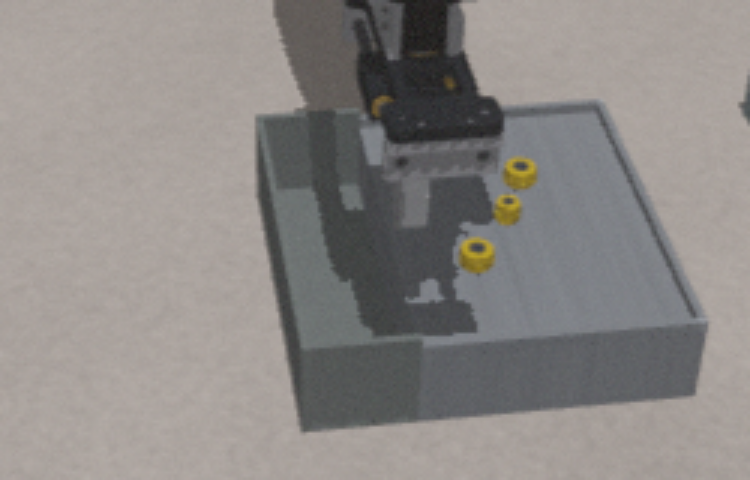

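View pics/top1.png

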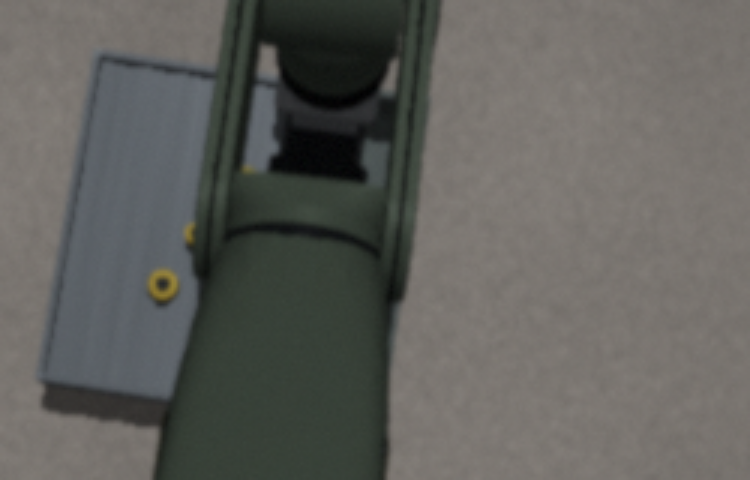

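The first cap is off the deck and the other three, at (477,255), (508,209) and (520,172) in the scene crop, haven't moved. The arm hides the trough for now. I'll go on with the rest, then retreat and check.

```bash
python3 - <<'E'
from h import *; from cell import robot
for i in(1,2,3): sweep(robot,i)
robot.line_to(w(0,.0,.24),speed=.2)
robot.move_joints([59.387, 11.837, 88.321, 0, 79.842, -8.623])
robot.pause(.3)
print(robot.read_time_s())
for n in("scene","top"):
    im,d=robot.get_image(n); np.savez(f"pics/{n}2.npz",im=im,d=d)
    x0,y0,x1,y1=(205,180,350,320) if n=="top" else (275,180,440,315)
    cv2.imwrite(f"pics/{n}2z.png",cv2.resize(im[y0:y1,x0:x1,::-1],None,fx=4,fy=4,interpolation=cv2.INTER_CUBIC))
    cv2.imwrite(f"pics/{n}2.png",im[...,::-1])
    P=robot.camera_params(n); C=cloud(P,d); m=np.zeros((480,640),bool); m[y0:y1,x0:x1]=1
    hsv=cv2.cvtColor(im,cv2.COLOR_RGB2HSV)
    k,l,s,c=cv2.connectedComponentsWithStats(((hsv[...,0]>15)&(hsv[...,0]<35)&(hsv[...,1]>110)&m).astype(np.uint8))
    for j in range(1,k):
        if s[j,4]>5:
            q=np.median(C[l==j],0); print(n,"yel",c[j].round(1),s[j,4],"stn x,y from edge",((q[:2]-E0)@X).round(3),((q[:2]-E0)@Y).round(3),"z",q[2].round(3))
    t=((C[...,2]>.095)&(C[...,2]<.14)&m); print("vial",t.sum(),np.median(C[t],0), np.argwhere(t).mean(0))
E
```

```text
1 [-0.5 -0.3  0.1] [-1.   0.2 -0.3] 10.4417
2 [-0.9 -0.1 -0.5] [ 0.7  1.1 -0. ] 14.4
3 [-0.5 -0.5 -0.1] [ 0.8  0.8 -0.3] 18.7583
21.9417
scene yel [310.6 251. ] 95 stn x,y from edge -0.037 -0.03 z 0.017
scene yel [314.3 263.3] 68 stn x,y from edge 0.008 -0.029 z 0.019
scene yel [324.6 274.9] 75 stn x,y from edge 0.056 -0.014 z 0.024
vial 125 [0.49084776 0.07416991 0.10799261] [202.36  339.016]
top yel [313.9 220.2] 45 stn x,y from edge 0.094 -0.017 z 0.022
top yel [310.7 239.2] 50 stn x,y from edge 0.044 -0.017 z 0.028
top yel [313.9 257.8] 48 stn x,y from edge -0.0 -0.031 z 0.022
top yel [311.7 276.3] 79 stn x,y from edge -0.045 -0.032 z 0.019
vial 97 [0.4820867  0.07267737 0.11651299] [289.17525773 278.75257732]
```

View pics/top2z.png

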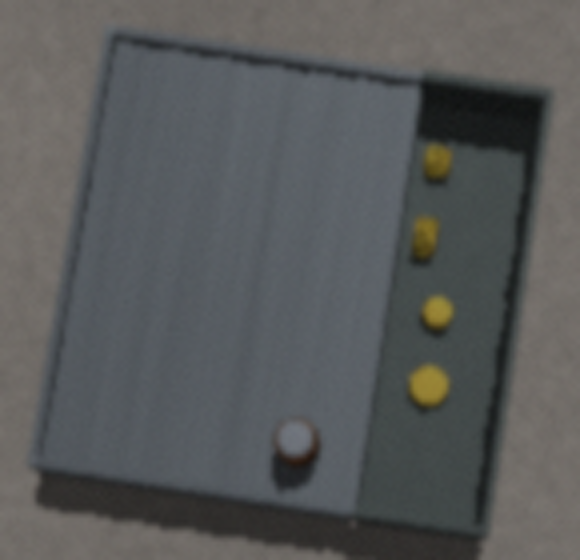

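View pics/scene2.png

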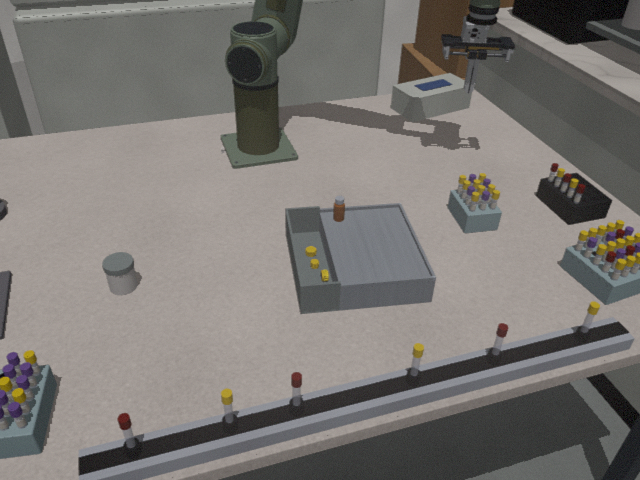

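All four caps are lying in the trough, at top-zoom (437,162), (425,237), (437,313) and (429,386). The vial is still upright at (297,440), the rack and jar haven't moved, and the arm is clear.

```bash
python3 - <<'E'
from cell import robot
robot.sign_off(); print(robot.read_time_s())
E
```

```text
the job is handed in; nothing more can be done
the job is handed in; nothing more can be done
```

All four caps are now in the catch trough. I swept each one straight over the open edge with the closed fingers about 5 mm above the deck, one row at a time, without lifting any. I handed the job in at about 22 s, with the arm back at its start pose.

- **Caps:** the last top picture shows all four in the trough (heights 19–28 mm, 17–32 mm beyond the edge) and none left on the deck. The scene camera sees only three of them. The fourth, in the far row by the end wall, is hidden from it.
- **Vial, rack and jar:** the vial stands where it was, agreeing to within about 0.5 mm across the deck in both views. I checked the rack and jar only by eye in the scene picture, and they look unmoved.
- **Forces:** the wrist force read about 1.3 N or less at the start and end of each sweep. I did not sample it during the strokes.
- **Measurement disagreement:** the two cameras differed by up to about 5 mm on the starting positions, so I used averages.

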